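Finish a crosswise stack of mould wedge blocks

ROBOT

A 6-joint arm with a two-finger parallel gripper is mounted at the origin on the work surface. World frame = base frame: x ahead of the robot, y to its left, z up, the work surface at z = 0. Lengths are in m, angles in rad, forces in N, time in s.
With the tool pointing down it reaches from about 0.275 to 0.825 m from the base axis. Payload 5.2 kg.
Tool frame: the origin (TCP) lies between the finger pads; the fingertips stand 25 mm ahead of it and the grasp point (between the pads) lies 6 mm ahead of it; z points along the fingers, y is the direction in which the jaws open and shut (so a half turn about z gives the same grasp; the last joint's range is limited). The gripper opens to 93 mm and grips with 3 to 60 N. Pads are 15 mm wide; open, the fingers measure 128 mm over their backs; the gripper's body (75 mm by 188 mm) begins 65 mm behind the grasp point.
Start: joints at [1.12, 0.259, 1.535, -0, 1.348, -0.203], TCP at [0.135, 0.533, 0.244] pointing down, gripper open.
Joint ranges: [-3.14, 3.14], [-0.91, 2.08], [0.19, 2.58], [-1.22, 4.36], [0.22, 2.71], [-3.12, 3.12]. Speed limits (rad/s): [2.57, 2.57, 3.14, 3.14, 3.14, 3.14].

INTERFACE

Orientations are given as a rotation vector (axis times angle).
In Python, from bench import bot, viewer gives the robot as it stands. The module is installed in compiled form; this text tells all that it offers.
- The arm moves only by the tool move_arm, never from a script. Its argument "motion" is a list of rows, each a list of 3 entries, a list of its own where there are three numbers: the turn, a rotation vector about the tool's x, y, z in rad, then the shift along the tool's x, y, z in m, then the gripper's target within -1 to 1 (fully open at 1, half-way at 0, shut at -1). A call has 1 to 20 rows; each row is the pose to reach, as a shift and turn from the pose measured when the call began, along the tool's axes at that moment; what a row does not reach only later rows make up. A row lasts 1/10 s, in which the tool goes at most 50 mm and 8.59 degrees, less where a joint would pass 70% of its speed; a pose out of reach is approached as far as the arm can. A call with a gripper value outside its range is refused whole. The fingers move at their own pace and stop on an object; "squeeze" is the grip in N (left out, the last holds). Time passes only in rows, so rows that repeat a pose let the fingers close. It gives the time, the measured TCP pose, the force and the opening at its end, in the units of the state.
- bot.read_state(): the state, without advancing time (a new reading comes with each control period).
- viewer.snapshot(name): name is "side" or "top"; returns the picture (480x640x3 uint8, red, green, blue); there is no depth.
- viewer.camera_info(name): a dict with "mtx" (3x3 intrinsics, pixels), "world_from_camera" (4x4, takes a point from camera to world coordinates). Camera axes: x right, y up, looking along -z (the intrinsics and any distortion apply to the point x, -y, -z); pixel columns grow to the right and rows downward; lengths in m; the calibration is good to about 2 mm. A picture is of the moment at which its call begins. camera_info takes no time and is no camera call.
- bot.close_job(): hands the job in, once; it reports no verdict.
The state is a dict: "time_s": time; "joint_positions": joint angles; "qvel": joint speeds; "joint_torque": joint torques, N m; "eef_pos": TCP position; "tool_rot": TCP orientation; "contact_force": force on the tool from outside, world axes, zero at the start; "ft_torque": the same for the moment, N m; "opening": opening from 0.0 (shut) to 1.0 (fully open).
Only numpy, scipy, OpenCV 4.12 (cv2) and the standard library are available. Lean on these libraries where they do the work, as an engineer would, in place of code of your own. Each camera call takes 0.05 s, during which the arm holds its last target.

TASK

Finish the stack of tapered wedge blocks on the green stand: lay the loose block that rests on its flat face crosswise on the pair already there, flat face down, centred on the yellow backstop and with its end up against it. Tip over the block that lies on its narrow side so that its blue sloping face is down, lay it on top in line with the first, thick end over thin end so that the top comes out level, and press its end firmly home against the backstop. Leave the lower pair in place and the other things on the bench alone.

Things in the scene. Friction and masses are not known exactly. Their poses are not given: they have to be found in the camera images.
- stand: fixed stand; origin on the bench under the middle of the stack, z up. Green base 170 x 150 mm, 12 high; riser bar 56 (x) x 130 (y) mm, its top 45 mm up; at +x a yellow backstop plate, 70 mm wide (y), 12 thick, top 145 mm up, its face at x = +60 mm. The lower pair lies on the riser along y; the new blocks are to run along x (middles at x = y = 0 when home).
- layer_top (a point): middle of the level top of the lower pair, 99 mm above the bench (stand x = y = 0); the pair is 120 mm long (stand y) and 50 mm wide (stand x)
- backstop (a point): point on the middle of the backstop's face that looks to stand -x, 126 mm above the bench; axes as the stand's
- w1_mid (a point): lowest block, flat face down: aluminium wedge, 120 mm long, 50 wide, 34 thick at one end, 20 at the other; one large face is bare and square to the ends (flat face), the opposite one slopes 6.65 deg and is blue. This point: middle of the block, 13.5 mm from either face; x along the length to the thick end, y across the width, z square to the flat face, towards the blue face.
- w2_mid (a point): second block, already lying inverted (blue face down) on w1, thick end over thin end. Same shape and axes as w1.
- w3_mid (a point): loose block to lay crosswise first; starts on the bench flat face down, blue face up, thick end roughly towards the robot, left or right of the stand. 0.3 to 0.6 kg. Same shape and axes as w1.
- w4_mid (a point): loose block to lay last, inverted; 0.3 to 0.6 kg; starts on the bench on one long narrow side (50 mm tall, its z level), thick end roughly away from the robot, across the stand from w3. Pushed square on its flat face (along +z) at mid-length, 38 mm up, it tips over onto its blue face within 60 mm (friction 0.5-0.7). Shape and axes as w1.
- w1: the same block as w1_mid, same origin and axes
- w2: the same block as w2_mid, same origin and axes
- w3: the same block as w3_mid, same origin and axes
- w4: the same block as w4_mid, same origin and axes
- hammer: bystander: hammer lying on the bench between robot and stand, 260 mm long
- wrench: bystander: wrench lying on the bench, 180 mm long
- oil: bystander: orange oil bottle, 56 mm across, 130 mm tall, origin under its base
- bush: bystander: brass guide bush, 48 mm across, 60 mm tall, origin under its base
- bar: bystander: upright steel bar stock, 50 mm across, 90 mm tall, origin under its base
- insert: bystander: steel mould insert block, 90 x 70 x 35 mm, origin under its base
Not all that is in view belongs to the job. What is shaped like the stand but red or turquoise is not meant. What is shaped like the w3 but orange is not meant.

How it is judged:
On the way:
1. the last block, lying inverted on the crosswise one, is pressed against the backstop with over 2 N (contact force between w4 and stand above 2 N and angle between w4_mid's own z axis and vertical above 3.04 rad and z of w4_mid in the frame of stand between 0.1345 and 0.1445 m), for 0.03 s.
At the end, for the whole second after the job is handed in: w3 flat face down on the lower pair, w4 inverted on it, both level within 0.04 rad, along stand x within 0.08 rad, ends within 2.5 mm of the backstop, centred within 12 mm, heights within 4 mm of flush; lower pair shifted under 12 mm; all at rest and released (x of w3_mid in the frame of stand between -0.0025 and 0.004 m and y of w3_mid in the frame of stand between -0.012 and 0.012 m and z of w3_mid in the frame of stand between 0.1085 and 0.1165 m and angle between the x axis of each of w3_mid, w4_mid and the x axis of stand, either way round below 0.08 rad and x of w4_mid in the frame of stand between -0.0025 and 0.004 m and y of w4_mid in the frame of stand between -0.012 and 0.012 m and z of w4_mid in the frame of stand between 0.1355 and 0.1435 m and angle between w3_mid's own z axis and vertical below 0.04 rad and angle between w4_mid's own z axis and vertical above 3.1016 rad and distance of each of w1_mid, w2_mid from where it was at the start of the episode below 0.012 m and linear speed of each of w1, w2, w3, w4 below 0.02 m/s); the robot touches nothing.
It fails at once if a bystander on the bench is shifted more than 30 mm (distance of any of hammer, wrench, oil, bush, bar, insert from where it was at the start of the episode above 0.03 m).
It fails at once if a block of the lower pair is shifted more than 30 mm (distance of any of w1_mid, w2_mid from where it was at the start of the episode above 0.03 m).
It also fails if it takes over 72 s, if anything falls off the work surface, if the arm or the gripper's body presses on something with over 40 N, if the wrist force passes 120 N, or if a joint passes its speed limit or range.

## Working session

There is one attempt and no reset: what is moved stays moved. The work goes in short steps, Python scripts to look and compute and a tool call to move; the robot and the scene stay as the last step left them, time stands still between calls to the robot, and variables do not carry over. Pictures are saved under pics/ and viewed, and the job is handed in when it is done.

Besides the shell and the picture viewer there is one more tool, called by a JSON object that holds its "api" and its "payload". move_arm: Moves the arm, as the interface text tells. Its arguments: {"type":"object","properties":{"motion":{"type":"array"},"squeeze":{"type":"number"}},"required":["motion"]}

```bash
ls; mkdir -p pics; python3 - <<'E'
from bench import bot, viewer
import cv2
print(bot.read_state())
for n in ("side","top"):
    im=viewer.snapshot(n); cv2.imwrite(f"pics/{n}0.png",im[:,:,::-1])
    c=viewer.camera_info(n); print(n,c)
E
```

```text
pics
{'time_s': 0.0, 'joint_positions': array([ 1.12017880e+00,  2.59321246e-01,  1.53605059e+00, -1.54178550e-05,
        1.34800587e+00, -2.02821602e-01]), 'qvel': array([-8.78438625e-04,  7.89777261e-04, -6.93249189e-04, -9.53432215e-04,
        5.99327854e-05, -1.88343674e-05]), 'joint_torque': array([ 1.47260042e-03, -4.37306213e+01, -2.83997798e+01,  7.22443429e-02,
        4.14888456e-02, -1.34928587e-04]), 'eef_pos': array([0.13467215, 0.53274938, 0.24284242]), 'tool_rot': array([-3.88167334e-01, -3.11695583e+00,  2.66273320e-03]), 'contact_force': array([-0.86195936,  0.13919651,  0.05687127]), 'ft_torque': array([-0.0147078 ,  0.01170505,  0.02616515]), 'opening': 0.9973404523500105}
side {'mtx': array([[577.84238087,   0.        , 317.86731611],
       [  0.        , 577.84238087, 234.83186546],
       [  0.        ,   0.        ,   1.        ]]), 'world_from_camera': array([[ 0.79722086,  0.32879458, -0.50629342, -0.30515387],
       [-0.60324381,  0.40172426, -0.6889953 , -1.08701506],
       [-0.02314757,  0.85469979,  0.51860626,  0.90962572],
       [ 0.        ,  0.        ,  0.        ,  1.        ]])}
top {'mtx': array([[495.33919302,   0.        , 317.61622326],
       [  0.        , 495.33919302, 232.91761352],
       [  0.        ,   0.        ,   1.        ]]), 'world_from_camera': array([[-2.59855417e-02,  9.88474849e-01, -1.49138271e-01,
         3.08333052e-01],
       [-9.99662155e-01, -2.56092225e-02,  4.44346219e-03,
         9.39861789e-03],
       [ 5.72935454e-04,  1.49203351e-01,  9.88806367e-01,
         1.30613702e+00],
       [ 0.00000000e+00,  0.00000000e+00,  0.00000000e+00,
         1.00000000e+00]])}
```

View pics/side0.png

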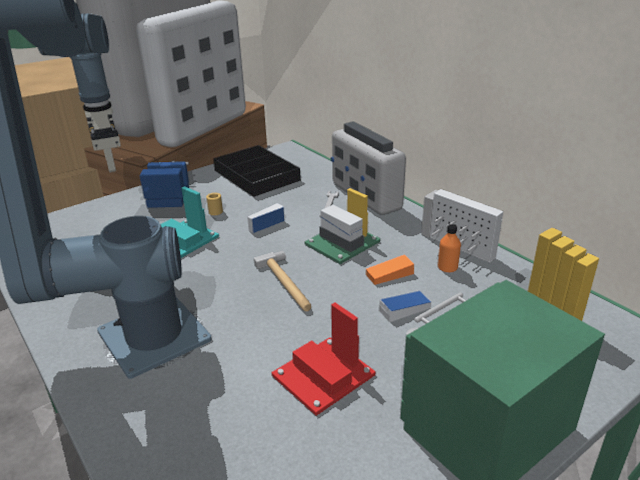

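View pics/top0.png

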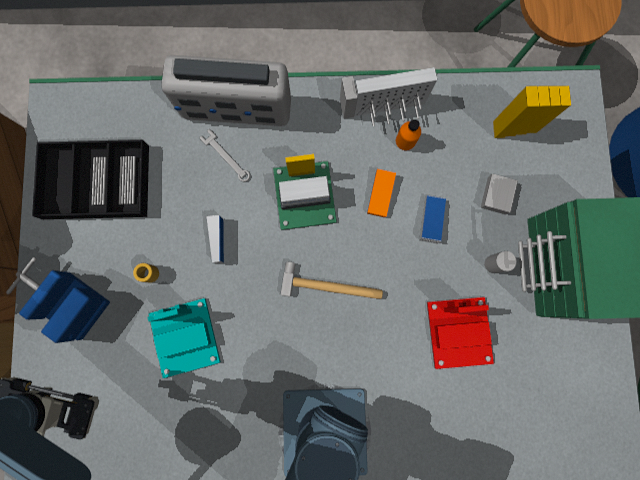

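Candidates: w3 is either the blue-topped block at top (434,218) or the orange lookalike at (382,193), which is ruled out by colour. w4 is the block on edge at top (215,238). The stand is the green one at (305,193); the turquoise (184,338) and red (460,332) ones are decoys. I'll check these in a close crop and extract corners.

```bash
cat > h.py <<'E'
import numpy as np, cv2
from bench import bot, viewer
from scipy.spatial.transform import Rotation as R
def ray(n,px):
    c=viewer.camera_info(n);K=c["mtx"];T=c["world_from_camera"]
    d=np.linalg.inv(K)@np.array([px[0],px[1],1.]);d=np.array([d[0],-d[1],-d[2]])
    return T[:3,3],T[:3,:3]@d
def plane(n,px,z):
    o,d=ray(n,px);return o+d*(z-o[2])/d[2]
def proj(n,p):
    c=viewer.camera_info(n);K=c["mtx"];T=c["world_from_camera"]
    q=T[:3,:3].T@(np.asarray(p)-T[:3,3]);q=np.array([q[0],-q[1],-q[2]]);u=K@q;return u[:2]/u[2]
def two(a,b):
    (o1,d1),(o2,d2)=ray("top",a),ray("side",b)
    A=np.stack([d1,-d2],1);s=np.linalg.lstsq(A,o2-o1,rcond=None)[0]
    p,q=o1+s[0]*d1,o2+s[1]*d2;return (p+q)/2,np.linalg.norm(p-q)
def crop(n,im,x0,y0,x1,y1,k,name):
    c=cv2.resize(im[y0:y1,x0:x1],None,fx=k,fy=k,interpolation=cv2.INTER_CUBIC)
    cv2.imwrite(f"pics/{name}.png",c[:,:,::-1])
E
python3 - <<'E'
import cv2
a=cv2.imread("pics/top0.png")
c=a[145:275,190:460]; cv2.imwrite("pics/c1.png",cv2.resize(c[:, :],None,fx=2.96,fy=2.96,interpolation=cv2.INTER_CUBIC))
b=cv2.imread("pics/side0.png")
cv2.imwrite("pics/c2.png",cv2.resize(b[180:330,240:440],None,fx=4,fy=4,interpolation=cv2.INTER_CUBIC))
E
```

```text
(no output)
```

View pics/c1.png

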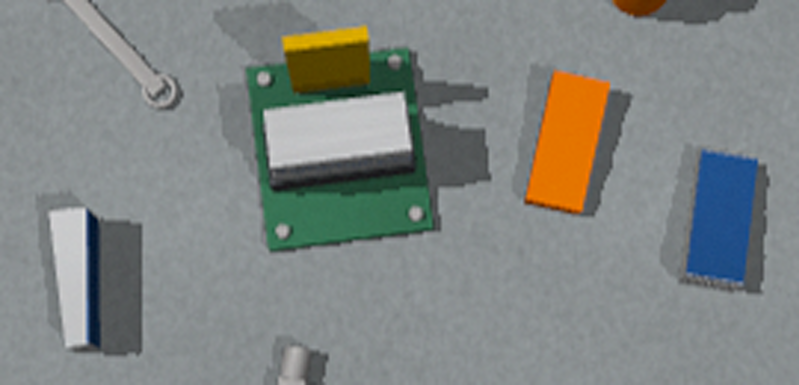

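View pics/c2.png

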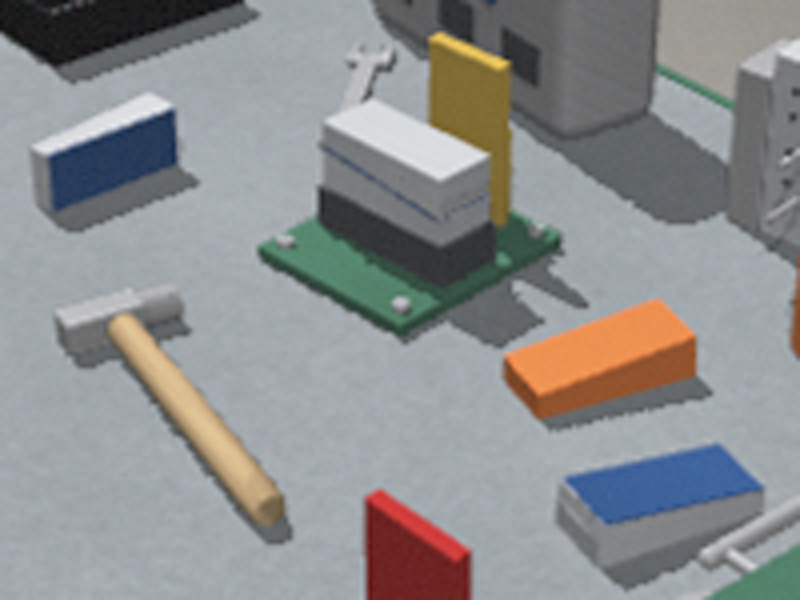

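```bash
cat > m.py <<'E'
from h import *
a=cv2.imread("pics/top0.png")[:,:,::-1].copy()
hsv=cv2.cvtColor(a,cv2.COLOR_RGB2HSV)
def biggest(m,roi):
    x0,y0,x1,y1=roi; k=np.zeros_like(m);k[y0:y1,x0:x1]=m[y0:y1,x0:x1]
    cs,_=cv2.findContours(k,cv2.RETR_EXTERNAL,cv2.CHAIN_APPROX_NONE)
    return max(cs,key=cv2.contourArea)
def quad(c):
    h=cv2.convexHull(c)
    for e in np.linspace(1,15,60):
        q=cv2.approxPolyDP(h,e,True)
        if len(q)<=4:break
    return q[:,0]
blue=cv2.inRange(hsv,(100,120,60),(125,255,255))
q3=quad(biggest(blue,(410,180,460,260)));r3=cv2.minAreaRect(biggest(blue,(410,180,460,260)))
print("w3",q3.tolist(),r3)
for p in cv2.boxPoints(r3):
    z=0.034 if p[1]>218 else 0.020
    print(p,plane("top",p,z).round(4))
green=cv2.inRange(hsv,(60,80,30),(90,255,200))
qg=quad(biggest(green,(260,140,350,240)));print("base",qg.tolist())
for p in qg: print(plane("top",p,.012).round(4))
white=cv2.inRange(hsv,(0,0,190),(180,40,255))
rw=cv2.minAreaRect(biggest(white,(270,170,340,215)));print("pair top",rw)
for p in cv2.boxPoints(rw): print(plane("top",p,.099).round(4))
q4=quad(biggest(white,(195,205,230,270)));print("w4",q4.tolist())
for p in q4: print(plane("top",p,.050).round(4))
yel=cv2.inRange(hsv,(20,150,180),(35,255,255))
ry=cv2.minAreaRect(biggest(yel,(280,145,320,180)));print("stop top",ry)
for p in cv2.boxPoints(ry): print(plane("top",p,.145).round(4))
E
python3 m.py
```

```text
w3 [[427, 196], [445, 199], [440, 239], [422, 236]] ((433.6000671386719, 217.7000274658203), (19.473453521728516, 41.67566680908203), 7.125016689300537)
[421.3539  237.16927] [ 0.4821 -0.2651  0.034 ]
[426.52316 195.81541] [ 0.5945 -0.2882  0.02  ]
[445.84622 198.23079] [ 0.5866 -0.339   0.02  ]
[440.67697 239.58464] [ 0.4745 -0.3148  0.034 ]
base [[327, 161], [335, 222], [281, 229], [273, 168]]
[ 0.6993 -0.0269  0.012 ]
[ 0.5316 -0.0432  0.012 ]
[0.5165 0.1001 0.012 ]
[0.6835 0.1192 0.012 ]
pair top ((303.4461669921875, 188.56924438476562), (17.86100196838379, 47.38126754760742), 82.87498474121094)
[0.6201 0.0977 0.099 ]
[ 0.6322 -0.0204  0.099 ]
[ 0.5866 -0.0246  0.099 ]
[0.5747 0.0928 0.099 ]
w4 [[218, 216], [218, 260], [212, 261], [207, 217]]
[0.5485 0.2593 0.05  ]
[0.4347 0.2588 0.05  ]
[0.4326 0.2741 0.05  ]
[0.5466 0.2876 0.05  ]
stop top ((299.5077209472656, 157.56155395507812), (4.2171807289123535, 27.659744262695312), 82.87498474121094)
[0.6713 0.0772 0.145 ]
[0.6782 0.0104 0.145 ]
[0.6676 0.0094 0.145 ]
[0.6607 0.0761 0.145 ]
```

```bash
cat >> h.py <<'E'
def rotd(yax,tilt=0.0):
    """tool down with jaw axis yax (2D); then turn by tilt about the tool y"""
    y=np.array([yax[0],yax[1],0.]);y/=np.linalg.norm(y);z=np.array([0,0,-1.])
    return R.from_matrix(np.stack([np.cross(y,z),y,z],1))*R.from_euler('y',tilt)
def rel(pos,Rt,tag="",p0=None,R0=None):
    s=bot.read_state()
    p0=s["eef_pos"] if p0 is None else p0; R0=R.from_rotvec(s["tool_rot"]) if R0 is None else R0
    t=(R0.inv()*Rt).as_rotvec(); d=R0.inv().apply(np.asarray(pos)-p0)
    print(tag,"turn",t.round(4).tolist(),"shift",d.round(4).tolist(), "|%.1fdeg %.3fm"%(np.degrees(np.linalg.norm(t)),np.linalg.norm(d)))
E
python3 - <<'E'
from h import *
s=bot.read_state();print(R.from_rotvec(s["tool_rot"]).as_matrix().round(3))
for n,px,z in (("bush",(146,272),.06),("bar",(506,262),.09),("oil",(412,126),.13),("insert",(501,190),.035)): print(n,plane("top",px,z).round(3))
# stand check in side image: project stand features
o=np.array([.605,.0367]);c,sn=np.cos(.104),np.sin(.104)
for p in ((-.025,-.06,.099),(.025,-.06,.099),(-.025,.06,.099),(.06,-.035,.145),(.06,.035,.145)):
    w=[o[0]+c*p[0]-sn*p[1],o[1]+sn*p[0]+c*p[1],p[2]]; u=proj("side",w); print(p,"side",u.round(1),"c2px",((u-[240,180])*4).round(0))
d=np.array([.118,-.993])
for y in (d,-d):
    rel([.485,.318,.15],rotd(y),"above")
E
```

```text
[[-0.969  0.245 -0.001]
 [ 0.245  0.969 -0.001]
 [ 0.    -0.002 -1.   ]]
bush [0.408 0.438 0.06 ]
bar [ 0.407 -0.458  0.09 ]
oil [ 0.748 -0.237  0.13 ]
insert [ 0.602 -0.481  0.035]
(-0.025, -0.06, 0.099) side [350.  225.2] c2px [440. 181.]
(0.025, -0.06, 0.099) side [362.4 218.9] c2px [490. 155.]
(-0.025, 0.06, 0.099) side [320.4 210.6] c2px [321. 122.]
(0.06, -0.035, 0.145) side [364.7 197.4] c2px [499.  70.]
(0.06, 0.035, 0.145) side [347.1 189.6] c2px [428.  39.]
above turn [-0.0009, 0.0022, 2.7755] shift [-0.3923, -0.1222, 0.093] |159.0deg 0.421m
above turn [-0.0015, -0.0006, -0.3661] shift [-0.3923, -0.1222, 0.093] |21.0deg 0.421m
```

The stand pose (0.605, 0.037, yaw 0.104) reprojects within about 1 px in the side view. First I'll move behind w4's flat face.

{"api": "move_arm", "payload": {"motion": [[[0,0,-0.1],[-0.03,-0.01,0.005],-1],[[0,0,-0.2],[-0.07,-0.022,0.015],-1],[[0,0,-0.3],[-0.11,-0.034,0.025],-1],[[0,0,-0.366],[-0.15,-0.047,0.035],-1],[[0,0,-0.366],[-0.19,-0.059,0.045],-1],[[0,0,-0.366],[-0.23,-0.072,0.055],-1],[[0,0,-0.366],[-0.27,-0.084,0.065],-1],[[0,0,-0.366],[-0.31,-0.096,0.073],-1],[[0,0,-0.366],[-0.35,-0.109,0.083],-1],[[0,0,-0.366],[-0.38,-0.118,0.09],-1],[[0,0,-0.366],[-0.392,-0.122,0.093],-1],[[0,0,-0.366],[-0.392,-0.122,0.12],-1],[[0,0,-0.366],[-0.392,-0.122,0.145],-1],[[0,0,-0.366],[-0.392,-0.122,0.165],-1],[[0,0,-0.366],[-0.392,-0.122,0.18],-1],[[0,0,-0.366],[-0.392,-0.122,0.18],-1],[[0,0,-0.366],[-0.392,-0.122,0.18],-1]]}}

```text
time_s: 1.8
eef_pos: [0.4841, 0.3186, 0.0631]
tool_rot: [0.186, -3.135, 0.002]
contact_force: [0.2, -0.5, 0.7]
opening: 0.004
```

```bash
python3 - <<'E'
from h import *
im=viewer.snapshot("side"); crop("side",im,180,120,380,270,4,"s1")
im=viewer.snapshot("top"); crop("top",im,150,150,350,300,4,"t1")
d=np.array([.118,-.993])
rel([.485,.318,.063],rotd(-d),"start")
rel(np.array([.485,.318,.063])+.05*np.r_[d,0],rotd(-d),"+50")
E
```

```text
start turn [-0.0008, 0.0008, 0.0004] shift [0.0001, -0.0007, 0.0011] |0.1deg 0.001m
+50 turn [-0.0008, 0.0008, 0.0004] shift [0.0002, -0.0507, 0.0012] |0.1deg 0.051m
```

View pics/s1.png

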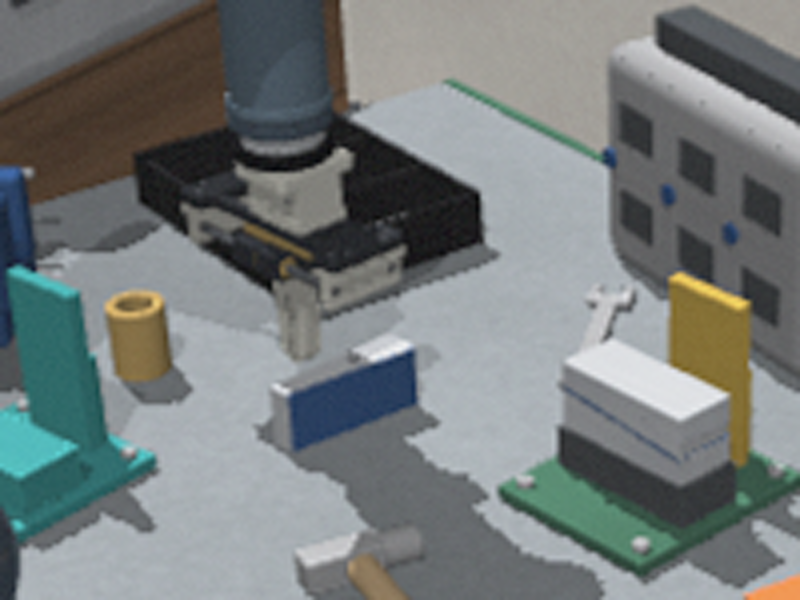

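View pics/t1.png

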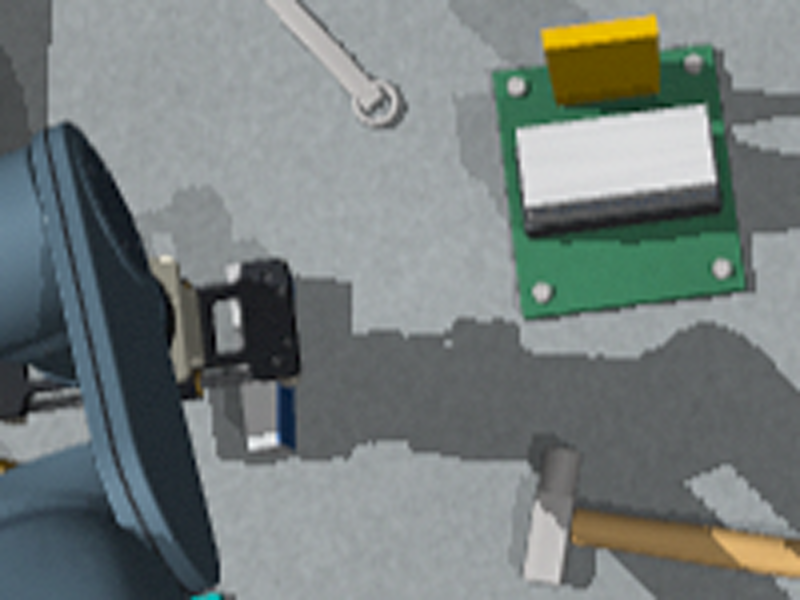

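The closed fingers are at s1 (297,340), just behind the flat face of the upright w4. Now I'll push along −tool y.

{"api": "move_arm", "payload": {"motion": [[[0,0,0],[0,-0.004,0.0],-1],[[0,0,0],[0,-0.008,0.0],-1],[[0,0,0],[0,-0.012,0.0],-1],[[0,0,0],[0,-0.016,0.0],-1],[[0,0,0],[0,-0.02,0.0],-1],[[0,0,0],[0,-0.024,0.0],-1],[[0,0,0],[0,-0.028,0.0],-1],[[0,0,0],[0,-0.032,0.0],-1],[[0,0,0],[0,-0.036,0.0],-1],[[0,0,0],[0,-0.04,0.0],-1],[[0,0,0],[0,-0.04,0.0],-1]]}}

```text
time_s: 3.0
eef_pos: [0.4897, 0.2782, 0.064]
tool_rot: [-0.186, 3.136, -0.002]
contact_force: [-0.1, -0.1, 0.4]
opening: 0.005
```

```bash
python3 - <<'E'
from h import *
im=viewer.snapshot("side"); crop("side",im,180,120,380,270,4,"s2")
E
```

```text
(no output)
```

View pics/s2.png

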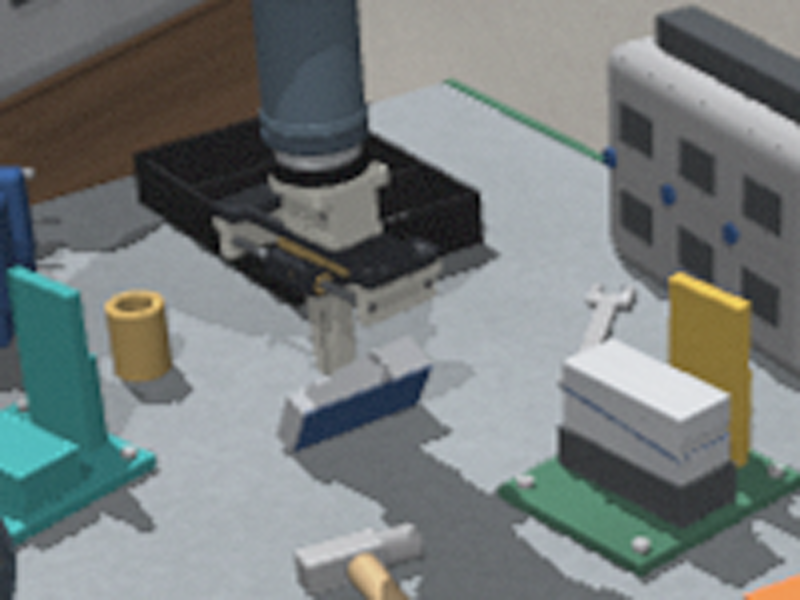

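It's tipping cleanly and leaning toward the blue face, so I'll keep pushing.

{"api": "move_arm", "payload": {"motion": [[[0,0,0],[0,-0.004,0.0],-1],[[0,0,0],[0,-0.008,0.0],-1],[[0,0,0],[0,-0.012,0.0],-1],[[0,0,0],[0,-0.016,0.0],-1],[[0,0,0],[0,-0.02,0.0],-1],[[0,0,0],[0,-0.02,0.0],-1],[[0,0,0],[0,-0.02,0.0],-1]]}}

```text
time_s: 3.75
eef_pos: [0.4921, 0.2585, 0.064]
tool_rot: [-0.185, 3.136, -0.002]
contact_force: [0.3, -0.4, -0.4]
opening: 0.005
```

```bash
python3 - <<'E'
from h import *
im=viewer.snapshot("side"); crop("side",im,180,120,380,270,4,"s3")
E
```

```text
(no output)
```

View pics/s3.png

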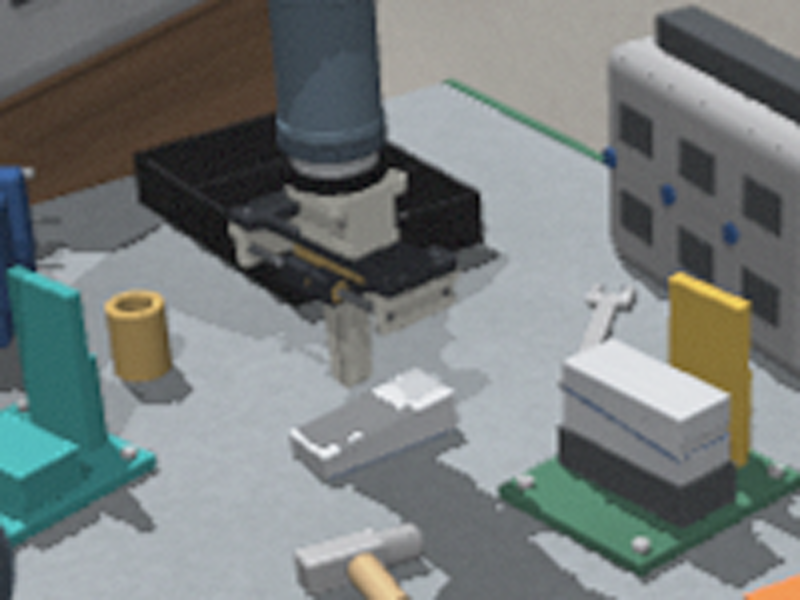

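w4 now lies on its blue face with its flat face up and thick end away; its outline is at s3 (290–455, 370–480). Next is w3.

```bash
python3 - <<'E'
from h import *
print(plane("top",(433.6,217.7),.027))
# side check of w3 estimated corners
c=np.array([.5345,-.3018]);u=np.array([.979,-.205]);v=np.array([.205,.979])
for a,b,z in ((-.06,.025,.034),(-.06,-.025,.034),(.06,.025,.02),(.06,-.025,.02)):
    p=proj("side",np.r_[c+a*u+b*v,z]);print(p.round(1),((p-[240,180])*4).round())
rel([.492,.2585,.27],rotd(-np.array([.118,-.993])),"up")
rel([.5345,-.3018,.20],rotd(v),"above w3")
rel([.5345,-.3018,.029],rotd(v),"at w3")
E
```

```text
[ 0.53374936 -0.30164983  0.027     ]
[379.4 299.9] [558. 480.]
[390.1 311.4] [600. 526.]
[420.1 291.1] [721. 444.]
[431.6 301.9] [766. 488.]
up turn [-0.0011, 0.0004, -0.0002] shift [0.0001, -0.0004, -0.206] |0.1deg 0.206m
above w3 turn [-0.001, 0.0006, 0.3245] shift [0.0239, -0.5617, -0.1354] |18.6deg 0.578m
at w3 turn [-0.001, 0.0006, 0.3245] shift [0.024, -0.5615, 0.0356] |18.6deg 0.563m
```

{"api": "move_arm", "payload": {"motion": [[[0,0,0],[0,0,-0.03],1],[[0,0,0],[0,0,-0.07],1],[[0,0,0],[0,0,-0.12],1],[[0,0,0],[0.0,-0.01,-0.16],1],[[0,0,0.05],[0.003,-0.05,-0.19],1],[[0,0,0.1],[0.006,-0.1,-0.2],1],[[0,0,0.15],[0.008,-0.15,-0.2],1],[[0,0,0.2],[0.01,-0.2,-0.2],1],[[0,0,0.25],[0.012,-0.25,-0.2],1],[[0,0,0.3],[0.014,-0.3,-0.2],1],[[0,0,0.324],[0.016,-0.35,-0.2],1],[[0,0,0.324],[0.018,-0.4,-0.19],1],[[0,0,0.324],[0.02,-0.45,-0.18],1],[[0,0,0.324],[0.022,-0.5,-0.16],1],[[0,0,0.324],[0.024,-0.54,-0.145],1],[[0,0,0.324],[0.024,-0.562,-0.135],1],[[0,0,0.324],[0.024,-0.562,-0.135],1],[[0,0,0.324],[0.024,-0.562,-0.135],1],[[0,0,0.324],[0.024,-0.562,-0.135],1],[[0,0,0.324],[0.024,-0.562,-0.135],1]]}}

```text
time_s: 5.8
eef_pos: [0.535, -0.3005, 0.2008]
tool_rot: [0.32, 3.123, -0.002]
contact_force: [-0.8, 0.7, -0.3]
opening: 1.002
```

```bash
python3 - <<'E'
from h import *
im=viewer.snapshot("side"); cv2.imwrite("pics/s4.png",im[:,:,::-1])
im=viewer.snapshot("top"); cv2.imwrite("pics/t4.png",im[:,:,::-1])
v=np.array([.205,.979])
rel([.534,-.3018,.029],rotd(v),"at w3")
print(bot.read_state()["joint_positions"].round(2))
E
```

```text
at w3 turn [-0.0014, 0.002, 0.0022] shift [0.001, -0.0008, 0.1716] |0.2deg 0.172m
[-0.69  0.4   1.44 -0.    1.3  -2.06]
```

View pics/t4.png

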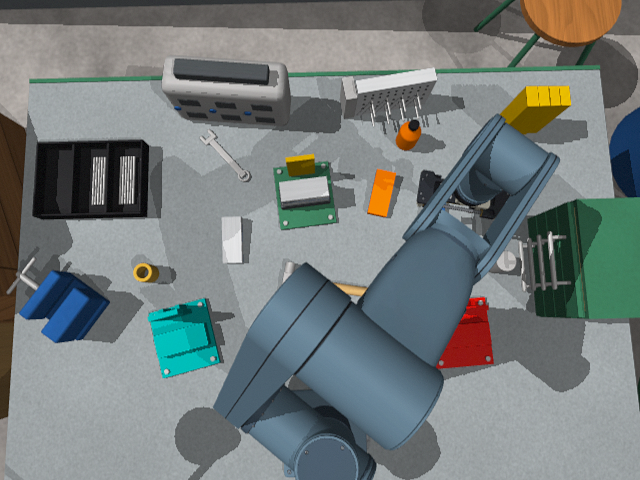

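View pics/s4.png

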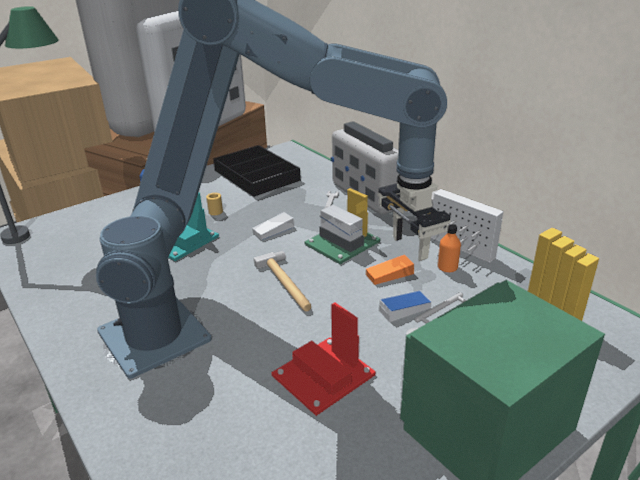

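{"api": "move_arm", "payload": {"motion": [[[0,0,0],[0.001,-0.001,0.03],1],[[0,0,0],[0.001,-0.001,0.06],1],[[0,0,0],[0.001,-0.001,0.09],1],[[0,0,0],[0.001,-0.001,0.12],1],[[0,0,0],[0.001,-0.001,0.14],1],[[0,0,0],[0.001,-0.001,0.155],1],[[0,0,0],[0.001,-0.001,0.165],1],[[0,0,0],[0.001,-0.001,0.171],1],[[0,0,0],[0.001,-0.001,0.171],1],[[0,0,0],[0.001,-0.001,0.171],1],[[0,0,0],[0.001,-0.001,0.171],-1],[[0,0,0],[0.001,-0.001,0.171],-1],[[0,0,0],[0.001,-0.001,0.171],-1],[[0,0,0],[0.001,-0.001,0.171],-1],[[0,0,0],[0.001,-0.001,0.171],-1],[[0,0,0],[0.001,-0.001,0.171],-1],[[0,0,0],[0.001,-0.001,0.171],-1]], "squeeze": 35}}

```text
time_s: 7.6
eef_pos: [0.534, -0.3019, 0.0296]
tool_rot: [0.32, 3.123, -0.002]
contact_force: [-0.2, -0.0, 0.8]
opening: 0.535
```

```bash
python3 - <<'E'
from h import *
s=bot.read_state();print(s["eef_pos"],s["opening"]*93)
im=cv2.imread("pics/t4.png"); c=im[205:275,205:270]; cv2.imwrite("pics/t4c.png",cv2.resize(c,None,fx=8,fy=8,interpolation=cv2.INTER_CUBIC))
im=viewer.snapshot("side"); crop("side",im,340,200,490,330,5,"s5")
E
```

```text
[ 0.53400163 -0.30185917  0.02961698] 49.79406943259628
```

View pics/s5.png

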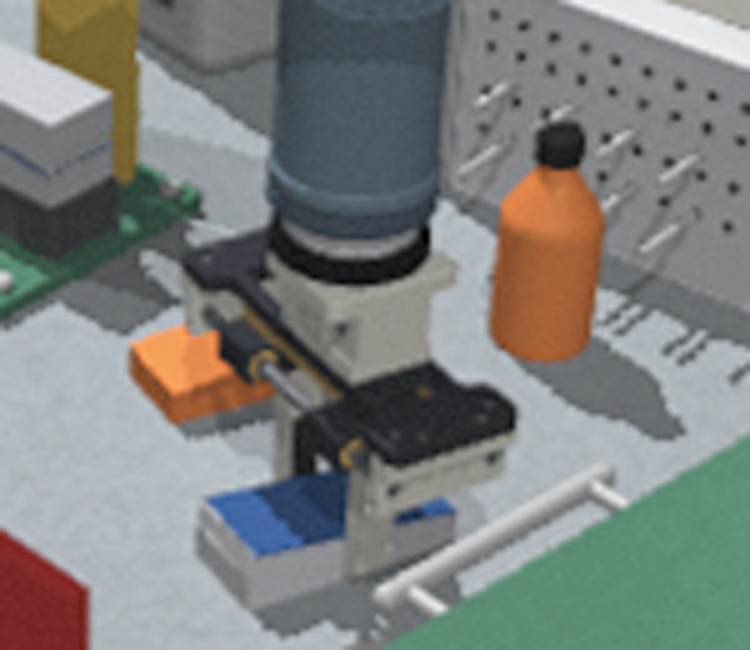

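View pics/t4c.png

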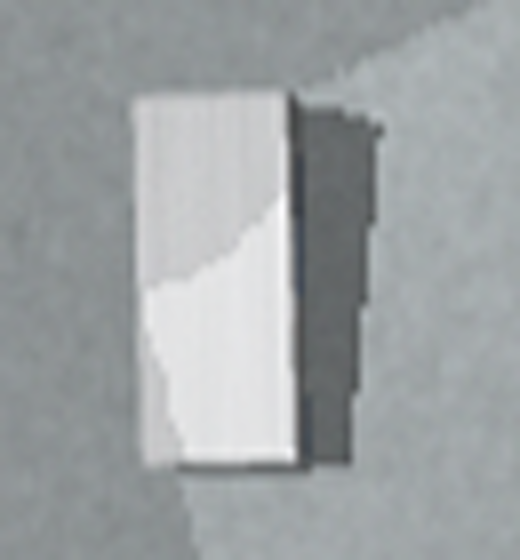

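w3 is gripped at 49.8 mm. I'll lift it and carry it to just in front of home.

```bash
cat >> h.py <<'E'
O=np.array([.605,.0367]);TH=.104
def st(x,y,z): c,s=np.cos(TH),np.sin(TH);return np.array([O[0]+c*x-s*y,O[1]+s*x+c*y,z])
YS=np.array([-np.sin(TH),np.cos(TH)])
E
python3 - <<'E'
from h import *
rel([.534,-.3019,.25],rotd([.205,.979]),"up")
rel(st(-.012,0,.25),rotd(YS),"over stand")
rel(st(-.012,0,.134),rotd(YS),"down")
E
```

```text
up turn [-0.0012, 0.0018, 0.0022] shift [-0.0004, -0.0003, -0.2204] |0.2deg 0.220m
over stand turn [-0.0015, 0.0016, -0.3082] shift [0.0101, 0.342, -0.2208] |17.7deg 0.407m
down turn [-0.0015, 0.0016, -0.3082] shift [0.0103, 0.3422, -0.1048] |17.7deg 0.358m
```

{"api": "move_arm", "payload": {"motion": [[[0,0,0],[0,0,-0.01],-1],[[0,0,0],[0,0,-0.03],-1],[[0,0,0],[0,0,-0.06],-1],[[0,0,0],[0,0,-0.1],-1],[[0,0,0],[0,0,-0.14],-1],[[0,0,0],[0,0,-0.18],-1],[[0,0,-0.05],[0.0,0.02,-0.21],-1],[[0,0,-0.1],[0.002,0.06,-0.22],-1],[[0,0,-0.15],[0.004,0.1,-0.22],-1],[[0,0,-0.2],[0.006,0.14,-0.22],-1],[[0,0,-0.25],[0.008,0.18,-0.22],-1],[[0,0,-0.308],[0.01,0.22,-0.22],-1],[[0,0,-0.308],[0.01,0.26,-0.22],-1],[[0,0,-0.308],[0.01,0.3,-0.22],-1],[[0,0,-0.308],[0.01,0.33,-0.22],-1],[[0,0,-0.308],[0.01,0.342,-0.22],-1],[[0,0,-0.308],[0.01,0.342,-0.22],-1],[[0,0,-0.308],[0.01,0.342,-0.22],-1]]}}

```text
time_s: 9.45
eef_pos: [0.5929, 0.0346, 0.2491]
tool_rot: [-0.163, 3.136, -0.004]
contact_force: [-1.5, -1.2, -1.9]
opening: 0.534
```

```bash
python3 - <<'E'
from h import *
im=viewer.snapshot("side"); crop("side",im,250,110,450,260,4,"s6")
s=bot.read_state();print(s["contact_force"],s["joint_positions"].round(2))
rel(st(-.012,0,.134),rotd(YS),"down")
E
```

```text
[ 0.03363651 -0.64109094 -3.29512867] [-0.13  0.33  1.42 -0.    1.39 -1.8 ]
down turn [-0.0025, 0.0008, -0.001] shift [-0.0001, 0.0016, 0.1151] |0.2deg 0.115m
```

View pics/s6.png

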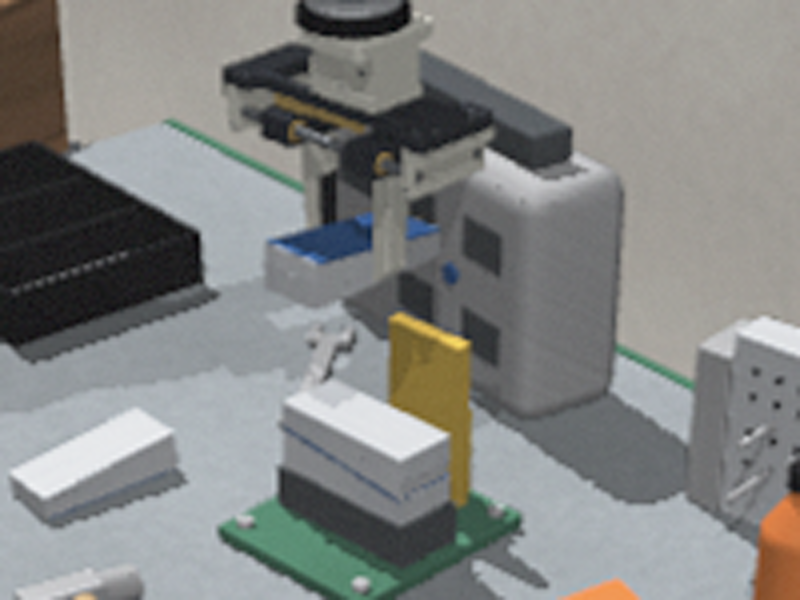

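{"api": "move_arm", "payload": {"motion": [[[0,0,0],[0,0.001,0.02],-1],[[0,0,0],[0,0.002,0.045],-1],[[0,0,0],[0,0.002,0.07],-1],[[0,0,0],[0,0.002,0.09],-1],[[0,0,0],[0,0.002,0.105],-1],[[0,0,0],[0,0.002,0.113],-1],[[0,0,0],[0,0.002,0.117],-1],[[0,0,0],[0,0.002,0.117],-1],[[0,0,0],[0,0.002,0.117],-1],[[0,0,0],[0,0.002,0.117],-1]]}}

```text
time_s: 10.5
eef_pos: [0.5935, 0.0357, 0.1331]
tool_rot: [-0.161, 3.135, -0.004]
contact_force: [-0.7, 1.0, -3.3]
opening: 0.535
```

```bash
python3 - <<'E'
from h import *
im=viewer.snapshot("side"); crop("side",im,290,140,410,240,6.6,"s7")
s=bot.read_state();print(s["contact_force"],s["eef_pos"])
rel(st(0,0,.130),rotd(YS),"home")
E
```

```text
[ 0.2854389  -0.15648635 -4.37913931] [0.5933736  0.03571988 0.13299665]
home turn [-0.0029, 0.0024, -0.001] shift [-0.0117, -0.0002, 0.003] |0.2deg 0.012m
```

View pics/s7.png

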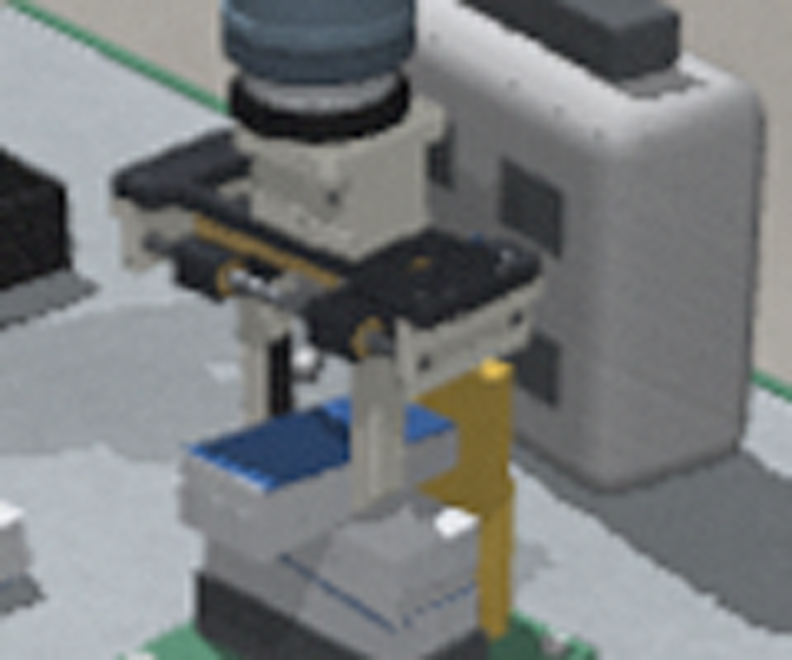

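{"api": "move_arm", "payload": {"motion": [[[0,0,0],[-0.002,0,0.001],-1],[[0,0,0],[-0.004,0,0.002],-1],[[0,0,0],[-0.006,0,0.0025],-1],[[0,0,0],[-0.008,0,0.0025],-1],[[0,0,0],[-0.009,0,0.0025],-1],[[0,0,0],[-0.01,0,0.0025],-1],[[0,0,0],[-0.01,0,0.0025],-1]]}}

```text
time_s: 11.25
eef_pos: [0.6034, 0.0368, 0.1305]
tool_rot: [-0.162, 3.135, -0.004]
contact_force: [0.5, 0.1, -2.5]
opening: 0.534
```

{"api": "move_arm", "payload": {"motion": [[[0,0,0],[-0.001,0,0],-1],[[0,0,0],[-0.002,0,0],-1],[[0,0,0],[-0.002,0,0],-1]]}}

```text
time_s: 11.55
eef_pos: [0.6046, 0.0369, 0.1303]
tool_rot: [-0.162, 3.137, -0.004]
contact_force: [-2.6, -1.4, -1.7]
opening: 0.535
```

{"api": "move_arm", "payload": {"motion": [[[0,0,0],[-0.001,0,0],-1],[[0,0,0],[-0.001,0,0],-1]]}}

```text
time_s: 11.75
eef_pos: [0.6047, 0.0369, 0.1301]
tool_rot: [0.162, -3.136, 0.004]
contact_force: [-5.4, -0.7, -0.5]
opening: 0.538
```

{"api": "move_arm", "payload": {"motion": [[[0,0,0],[-0.001,0,0],-1],[[0,0,0],[-0.001,0,0],-1]]}}

```text
time_s: 11.95
eef_pos: [0.6047, 0.037, 0.1299]
tool_rot: [0.162, -3.133, 0.004]
contact_force: [-6.1, -1.1, -0.3]
opening: 0.537
```

Contact with the backstop at x 0.6047 (about 5 N). Now I'll lower it onto the pair.

{"api": "move_arm", "payload": {"motion": [[[0,0,0],[-0.0005,0,0.001],-1],[[0,0,0],[-0.0005,0,0.002],-1],[[0,0,0],[-0.0005,0,0.002],-1]]}}

```text
time_s: 12.25
eef_pos: [0.6047, 0.0371, 0.1287]
tool_rot: [0.162, -3.133, 0.005]
contact_force: [-6.8, -1.1, 4.6]
opening: 0.535
```

{"api": "move_arm", "payload": {"motion": [[[0,0,0],[0,0,0],-0.5],[[0,0,0],[0,0,0],0.4],[[0,0,0],[0,0,0],0.7],[[0,0,0],[0,0,0],0.9],[[0,0,0],[0,0,0],0.9],[[0,0,0],[0,0,0],0.9],[[0,0,0],[0,0,-0.02],0.9],[[0,0,0],[0,0,-0.06],1],[[0,0,0],[0,0,-0.1],1],[[0,0,0],[0,0,-0.14],1],[[0,0,0],[0,0,-0.14],1]]}}

```text
time_s: 13.35
eef_pos: [0.6083, 0.0372, 0.2756]
tool_rot: [-0.162, 3.13, -0.008]
contact_force: [0.7, 0.2, 0.4]
opening: 0.999
```

```bash
python3 - <<'E'
from h import *
im=viewer.snapshot("side"); crop("side",im,290,140,410,240,6.6,"s8")
for p in ((-.06,-.025,.133),(-.06,.025,.133),(.06,-.025,.119),(.06,.025,.119),(-.06,-.025,.099)):
    u=proj("side",st(*p));print(p,((u-[290,140])*6.6).round())
im=viewer.snapshot("top"); cv2.imwrite("pics/t8.png",im[:,:,::-1])
E
```

```text
(-0.06, -0.025, 0.133) [277. 492.]
(-0.06, 0.025, 0.133) [195. 452.]
(0.06, -0.025, 0.119) [475. 424.]
(0.06, 0.025, 0.119) [393. 387.]
(-0.06, -0.025, 0.099) [278. 563.]
```

View pics/s8.png

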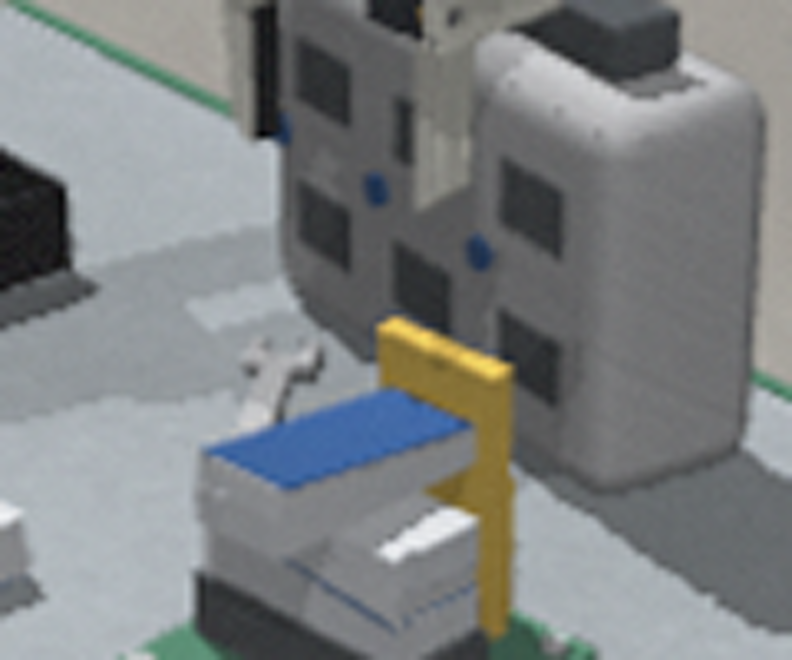

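View pics/t8.png

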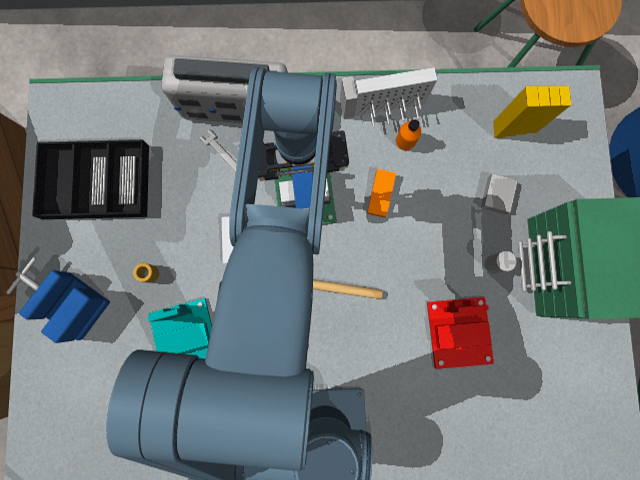

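w3 sits flush: its blue face corners at s8 (205,450), (285,488), (470,424), (393,390) match the prediction within about 1 px. Now I'll measure w4 from the earlier clear top view.

```bash
python3 - <<'E'
from h import *
P=[((221.4,216.4),.034),((240.6,216.1),.034),((241.8,262.4),.020),((222.3,262.7),.020)]
Q=np.array([plane("top",a,z) for a,z in P]);print(Q.round(4))
far,near=(Q[0]+Q[1])/2,(Q[2]+Q[3])/2
d=far-near;yaw=np.arctan2(d[1],d[0]);print("len",np.linalg.norm(d[:2]),"w",np.linalg.norm(Q[0]-Q[1]),np.linalg.norm(Q[2]-Q[3]),"yaw",yaw, [np.arctan2(*(a-b)[[1,0]]) for a,b in ((Q[0],Q[3]),(Q[1],Q[2]))])
top=(far+near)/2
u=np.array([np.cos(yaw),np.sin(yaw)])
tilt=np.arctan(14/120)
# flat face normal (up) = (-sin tilt*u, cos tilt); mid = top - 13.5*normal
n=np.r_[-np.sin(tilt)*u,np.cos(tilt)]; mid=top-.0135*n
print("top",top.round(4),"mid",mid.round(4))
v=np.array([-u[1],u[0]])
for a in (-.06,.06):
  for b in (.025,-.025):
    w=mid+a*np.r_[np.cos(tilt)*u,np.sin(tilt)]+b*np.r_[v,0]+n*.0135
    print("side",proj("side",w).round(1), w[2].round(3))
E
python3 - <<'E'
import cv2
b=cv2.imread("pics/s4.png");cv2.imwrite("pics/s4c.png",cv2.resize(b[200:250,240:310],None,fx=8,fy=8,interpolation=cv2.INTER_CUBIC))
E
```

```text
[[0.5503 0.2536 0.034 ]
 [0.5498 0.2035 0.034 ]
 [0.4299 0.2029 0.02  ]
 [0.4304 0.2536 0.02  ]]
len 0.11991625632682582 w 0.05009784510693427 0.050722252416616556 yaw 0.0027569520578957446 [np.float64(0.0001547089745962911), np.float64(0.005358452483490401)]
top [0.4901 0.2284 0.027 ] mid [0.4917 0.2284 0.0136]
side [251.6 228.3] 0.02
side [260.4 234.9] 0.02
side [283.7 212.1] 0.034
side [292.9 218.2] 0.034
```

View pics/s4c.png

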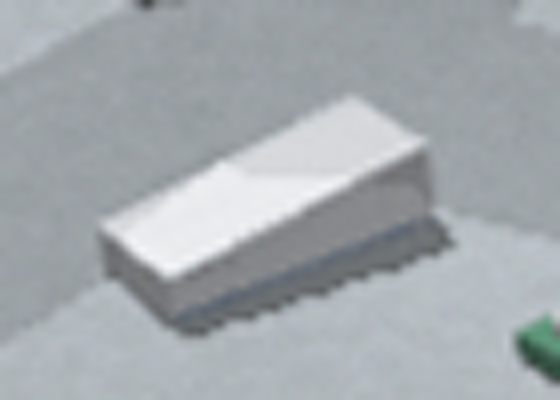

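The w4 measurement is consistent: 120 × 50 mm, and the side view agrees. I'll go in with the tool tilted 6.65° so it's vertical when placing.

```bash
python3 - <<'E'
from h import *
Rg=rotd([-.003,1],-.116)
print(Rg.as_matrix()[:,2])
rel([.490-.116*.12,.2284,.0282+.12],Rg,"above")
rel([.490,.2284,.0282],Rg,"at")
E
```

```text
[ 1.15739505e-01  3.47218514e-04 -9.93279541e-01]
above turn [0.0026, -0.1179, 0.1007] shift [0.109, 0.2037, 0.121] |8.9deg 0.261m
at turn [0.0026, -0.1179, 0.1007] shift [0.0949, 0.2026, 0.241] |8.9deg 0.329m
```

{"api": "move_arm", "payload": {"motion": [[[0,0,0],[0.015,0.03,0.0],1],[[0,-0.02,0.02],[0.03,0.07,0.0],1],[[0,-0.04,0.04],[0.05,0.11,0.01],1],[[0,-0.06,0.06],[0.075,0.15,0.04],1],[[0,-0.08,0.08],[0.095,0.18,0.07],1],[[0.001,-0.1,0.1],[0.105,0.2,0.1],1],[[0.0025,-0.118,0.101],[0.109,0.204,0.121],1],[[0.0025,-0.118,0.101],[0.109,0.204,0.121],1],[[0.0025,-0.118,0.101],[0.109,0.204,0.121],1],[[0.0025,-0.118,0.101],[0.109,0.204,0.121],1]]}}

```text
time_s: 14.45
eef_pos: [0.4774, 0.2284, 0.1491]
tool_rot: [-0.003, 3.024, 0.001]
contact_force: [0.7, 0.2, 0.3]
opening: 0.998
```

```bash
python3 - <<'E'
from h import *
im=viewer.snapshot("side"); crop("side",im,200,120,360,240,5,"s9")
Rg=rotd([-.003,1],-.116)
rel([.490,.2284,.0282],Rg,"at")
E
```

```text
at turn [0.0003, 0.0022, -0.0015] shift [0.0021, 0.0, 0.1218] |0.2deg 0.122m
```

View pics/s9.png

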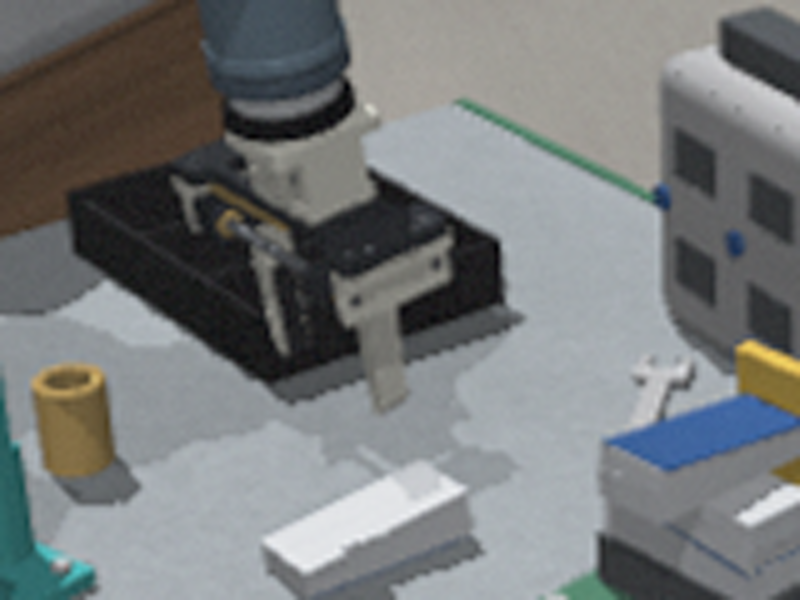

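{"api": "move_arm", "payload": {"motion": [[[0,0.002,0],[0.001,0,0.03],1],[[0,0.002,0],[0.002,0,0.06],1],[[0,0.002,0],[0.002,0,0.085],1],[[0,0.002,0],[0.002,0,0.103],1],[[0,0.002,0],[0.002,0,0.114],1],[[0,0.002,0],[0.002,0,0.121],1],[[0,0.002,0],[0.002,0,0.121],1],[[0,0.002,0],[0.002,0,0.121],1],[[0,0.002,0],[0.002,0,0.121],-1],[[0,0.002,0],[0.002,0,0.121],-1],[[0,0.002,0],[0.002,0,0.121],-1],[[0,0.002,0],[0.002,0,0.121],-1],[[0,0.002,0],[0.002,0,0.121],-1],[[0,0.002,0],[0.002,0,0.121],-1],[[0,0.002,0],[0.002,0,0.121],-1]], "squeeze": 35}}

```text
time_s: 16.0
eef_pos: [0.49, 0.2285, 0.0291]
tool_rot: [-0.002, 3.025, 0.001]
contact_force: [0.1, 0.5, 0.3]
opening: 0.536
```

```bash
python3 - <<'E'
from h import *
s=bot.read_state();print(s["eef_pos"],s["tool_rot"],s["opening"]*93)
Rg=rotd([-.003,1],-.116)
rel(s["eef_pos"]+[0,0,.22],Rg,"up")
rel(st(-.012,0,.26),rotd(YS),"over")
rel(st(-.012,0,.165),rotd(YS),"down")
E
```

```text
[0.49000523 0.22853901 0.02906866] [-2.23715231e-03  3.02526164e+00  1.24558053e-03] 49.82351999686231
up turn [0.0006, 0.0003, -0.0016] shift [-0.0255, 0.0002, -0.2185] |0.1deg 0.220m
over turn [-0.0052, 0.1163, -0.1024] shift [-0.1289, -0.1931, -0.2176] |8.9deg 0.318m
down turn [-0.0052, 0.1163, -0.1024] shift [-0.1179, -0.1931, -0.1232] |8.9deg 0.258m
```

{"api": "move_arm", "payload": {"motion": [[[0,0,0],[-0.001,0,-0.01],-1],[[0,0,0],[-0.004,0,-0.03],-1],[[0,0,0],[-0.007,0,-0.06],-1],[[0,0,0],[-0.011,0,-0.1],-1],[[0,0.02,0],[-0.016,0,-0.14],-1],[[0,0.04,-0.02],[-0.022,-0.01,-0.18],-1],[[-0.001,0.06,-0.04],[-0.035,-0.03,-0.205],-1],[[-0.002,0.08,-0.06],[-0.05,-0.06,-0.217],-1],[[-0.003,0.1,-0.08],[-0.07,-0.095,-0.218],-1],[[-0.004,0.116,-0.102],[-0.09,-0.13,-0.218],-1],[[-0.005,0.116,-0.102],[-0.11,-0.16,-0.218],-1],[[-0.005,0.116,-0.102],[-0.125,-0.185,-0.218],-1],[[-0.005,0.116,-0.102],[-0.129,-0.193,-0.218],-1],[[-0.005,0.116,-0.102],[-0.129,-0.193,-0.218],-1],[[-0.005,0.116,-0.102],[-0.129,-0.193,-0.218],-1],[[-0.005,0.116,-0.102],[-0.129,-0.193,-0.218],-1]]}}

```text
time_s: 17.6
eef_pos: [0.5922, 0.0369, 0.2602]
tool_rot: [0.165, -3.136, -0.001]
contact_force: [-0.6, 0.1, -5.7]
opening: 0.533
```

```bash
python3 - <<'E'
from h import *
im=viewer.snapshot("side"); crop("side",im,270,110,420,240,5,"s10")
s=bot.read_state();print(s["contact_force"],s["eef_pos"])
rel(st(-.012,0,.165),rotd(YS),"down")
E
```

```text
[ 0.6695088   0.35400766 -4.76947403] [0.59231781 0.03689398 0.2603881 ]
down turn [0.0003, -0.0004, 0.0012] shift [-0.0006, -0.0015, 0.0954] |0.1deg 0.095m
```

View pics/s10.png

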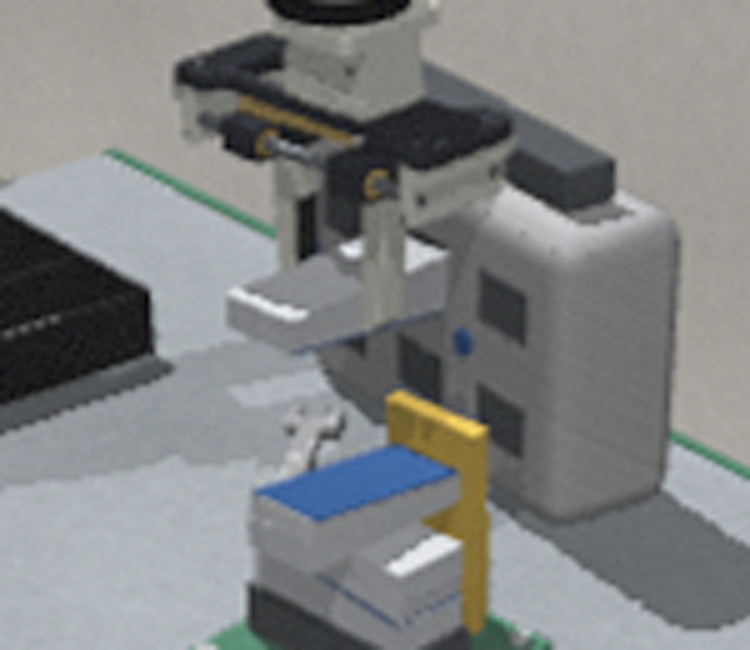

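{"api": "move_arm", "payload": {"motion": [[[0,0,0.001],[-0.0005,-0.001,0.02],-1],[[0,0,0.001],[-0.0005,-0.0015,0.045],-1],[[0,0,0.001],[-0.0005,-0.0015,0.065],-1],[[0,0,0.001],[-0.0005,-0.0015,0.08],-1],[[0,0,0.001],[-0.0005,-0.0015,0.09],-1],[[0,0,0.001],[-0.0005,-0.0015,0.096],-1],[[0,0,0.001],[-0.0005,-0.0015,0.1],-1],[[0,0,0.001],[-0.0005,-0.0015,0.1],-1],[[0,0,0.001],[-0.003,-0.0015,0.1],-1],[[0,0,0.001],[-0.006,-0.0015,0.1],-1],[[0,0,0.001],[-0.008,-0.0015,0.1],-1],[[0,0,0.001],[-0.009,-0.0015,0.1],-1],[[0,0,0.001],[-0.009,-0.0015,0.1],-1]]}}

```text
time_s: 18.95
eef_pos: [0.6016, 0.0363, 0.1605]
tool_rot: [0.164, -3.137, -0.0]
contact_force: [0.7, -0.5, -4.9]
opening: 0.535
```

{"api": "move_arm", "payload": {"motion": [[[0,0,0],[-0.001,0,0.001],-1],[[0,0,0],[-0.001,0,0.002],-1],[[0,0,0],[-0.001,0,0.002],-1]]}}

```text
time_s: 19.25
eef_pos: [0.6024, 0.0364, 0.1582]
tool_rot: [0.163, -3.137, -0.0]
contact_force: [1.8, 0.2, -5.3]
opening: 0.535
```

```bash
python3 - <<'E'
from h import *
im=viewer.snapshot("side"); crop("side",im,290,130,410,230,6.6,"s11")
rel(st(0,0,.155),rotd(YS),"home")
E
```

```text
home turn [0.0003, -0.0006, 0.0001] shift [-0.0026, 0.0, 0.0033] |0.0deg 0.004m
```

View pics/s11.png

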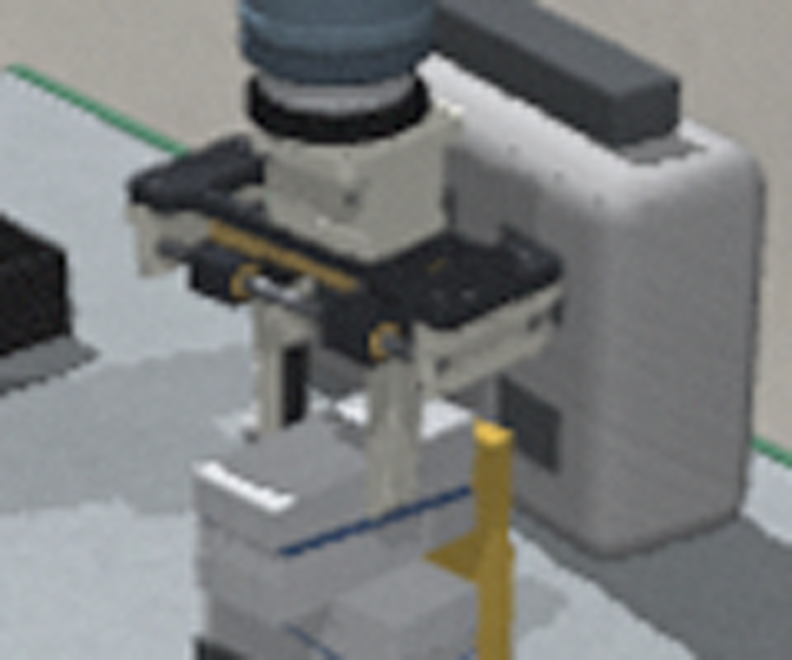

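Nearly home, and well aligned. I'll creep to the backstop.

{"api": "move_arm", "payload": {"motion": [[[0,0,0],[-0.001,0,0.001],-1],[[0,0,0],[-0.002,0,0.0015],-1],[[0,0,0],[-0.002,0,0.0015],-1]]}}

```text
time_s: 19.6
eef_pos: [0.6037, 0.0366, 0.1564]
tool_rot: [0.164, -3.135, -0.0]
contact_force: [-3.0, -0.6, -4.9]
opening: 0.537
```

{"api": "move_arm", "payload": {"motion": [[[0,0,0],[-0.001,0,0],-1],[[0,0,0],[-0.001,0,0],-1]]}}

```text
time_s: 19.8
eef_pos: [0.6038, 0.0366, 0.1562]
tool_rot: [0.163, -3.133, -0.0]
contact_force: [-5.5, -0.6, -3.5]
opening: 0.538
```

Contacting the backstop at 5.5 N. Lower it to seat, then press.

{"api": "move_arm", "payload": {"motion": [[[0,0,0],[-0.0005,0,0.001],-1],[[0,0,0],[-0.0005,0,0.002],-1],[[0,0,0],[-0.0005,0,0.002],-1]]}}

```text
time_s: 20.1
eef_pos: [0.6038, 0.0367, 0.1551]
tool_rot: [0.164, -3.132, -0.0]
contact_force: [-6.8, -0.4, 2.8]
opening: 0.537
```

{"api": "move_arm", "payload": {"motion": [[[0,0,0],[-0.0015,0,0.0003],-1],[[0,0,0],[-0.003,0,0.0003],-1],[[0,0,0],[-0.003,0,0.0003],-1],[[0,0,0],[-0.003,0,0.0003],-1]]}}

```text
time_s: 20.5
eef_pos: [0.604, 0.0367, 0.1551]
tool_rot: [0.164, -3.126, 0.0]
contact_force: [-12.1, -2.2, 4.3]
opening: 0.537
```

{"api": "move_arm", "payload": {"motion": [[[0,0,0],[0,0,0],-0.5],[[0,0,0],[0,0,0],0.4],[[0,0,0],[0,0,0],0.7],[[0,0,0],[0,0,0],0.9],[[0,0,0],[0,0,0],0.9],[[0,0,0],[0,0,0],0.9],[[0,0,0],[0,0,-0.02],0.9],[[0,0,0],[0,0,-0.06],1],[[0,0,0],[0,0,-0.1],1],[[0,0,0],[0.04,0,-0.14],1],[[0,0,0],[0.08,0.04,-0.14],1],[[0,0,0],[0.12,0.08,-0.14],1],[[0,0,0],[0.15,0.12,-0.14],1],[[0,0,0],[0.15,0.17,-0.14],1],[[0,0,0],[0.15,0.22,-0.14],1],[[0,0,0],[0.15,0.25,-0.14],1],[[0,0,0],[0.15,0.25,-0.14],1],[[0,0,0],[0.15,0.25,-0.14],1]]}}

```text
time_s: 22.3
eef_pos: [0.4299, 0.2705, 0.2967]
tool_rot: [0.168, -3.126, 0.001]
contact_force: [-0.1, -0.2, 0.3]
opening: 1.0
```

```bash
python3 - <<'E'
from h import *
im=viewer.snapshot("side"); crop("side",im,290,130,410,230,6.6,"s12");cv2.imwrite("pics/s12f.png",im[:,:,::-1])
for p in ((-.06,-.025,.153),(-.06,.025,.153),(.06,-.025,.153),(.06,.025,.153),(-.06,-.025,.133),(-.06,-.025,.099)):
    u=proj("side",st(*p));print(p,((u-[290,130])*6.6+3).round())
im=viewer.snapshot("top"); crop("top",im,250,130,370,230,6.6,"t12"); cv2.imwrite("pics/t12f.png",im[:,:,::-1])
for p in ((-.06,-.025,.153),(-.06,.025,.153),(.06,-.025,.153),(.06,.025,.153),(-.025,.06,.099),(-.025,-.06,.099),(.025,.06,.099)):
    u=proj("top",st(*p));print(p,((u-[250,130])*6.6+3).round())
E
```

```text
(-0.06, -0.025, 0.153) [280. 519.]
(-0.06, 0.025, 0.153) [197. 479.]
(0.06, -0.025, 0.153) [479. 424.]
(0.06, 0.025, 0.153) [396. 387.]
(-0.06, -0.025, 0.133) [280. 561.]
(-0.06, -0.025, 0.099) [281. 632.]
(-0.06, -0.025, 0.153) [441. 502.]
(-0.06, 0.025, 0.153) [303. 520.]
(0.06, -0.025, 0.153) [398. 182.]
(0.06, 0.025, 0.153) [262. 200.]
(-0.025, 0.06, 0.099) [205. 469.]
(-0.025, -0.06, 0.099) [521. 429.]
(0.025, 0.06, 0.099) [190. 342.]
```

View pics/s12.png

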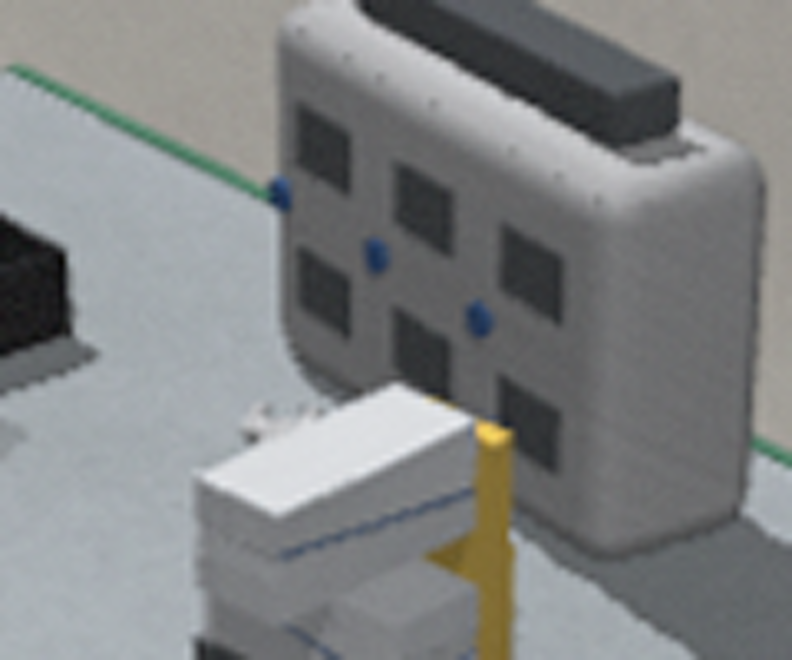

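View pics/t12.png

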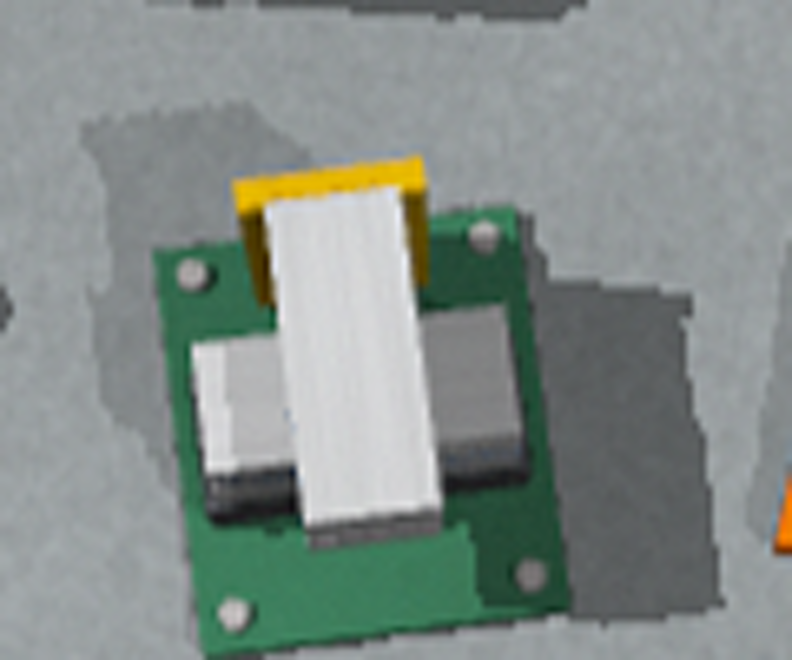

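View pics/t12f.png

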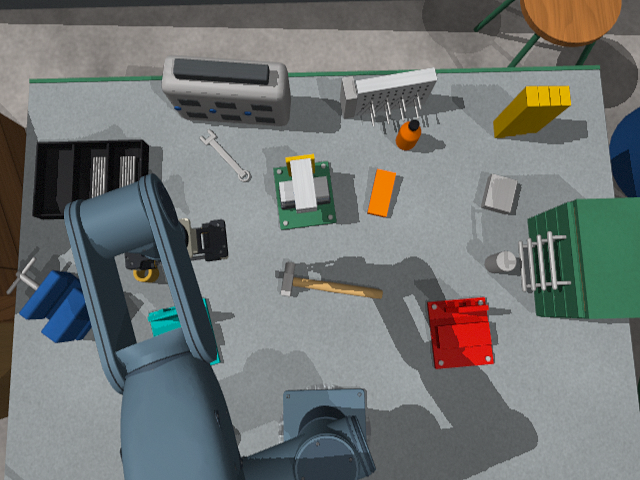

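w4 lies level on w3. Its top corners in t12, at (265,205), (403,188), (440,512) and (305,525), are within about 1 camera pixel of home. The pair, stand and bystanders haven't moved, and the arm is clear, so I'm handing in.

```bash
python3 - <<'E'
from bench import bot
s=bot.read_state();print(s["time_s"],s["contact_force"])
print(bot.close_job())
E
```

```text
22.4 [-1.16451617  0.08069782  0.35353303]
the job is handed in; nothing more can be done
None
```

The stack is finished and handed in at 22.4 s; the hand-in reports no verdict.

- **w4 tipped:** I pushed it over onto its blue face by its flat face, fingertips 38 mm up.
- **w3 placed:** I laid it flat face down across the pair, thin end against the backstop. It was pressed at about 6–7 N and lowered until seated, then released.
- **w4 placed:** I gripped it with the tool tilted 6.65° so it hung level. I laid it inverted on w3, thick end over thin end, and pressed it against the backstop at up to 12 N for about 0.2 s. Then I released it and moved the arm clear.

**Last checks:**
- w4's corners matched the home pose within about 1 camera pixel (2–3 mm) in both views, and its top was level.
- After its own release, w3's corners also matched within about 1 pixel. It was mostly hidden at the end.
- The lower pair and the bystanders looked unmoved by eye.
- No check failed. The 2.5 mm gap limit at the backstop is about the camera's resolution, so I'm relying on the contact forces for that.

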